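# Wedge up the end of a model footbridge deck and hold it

## Task

Set the wooden wedge flat on the narrow sill of the model footbridge, in front of the deck and pointing at it, then slide it along the sill under the middle of the deck's end until the deck just lifts off its two bearing pads, about 5 mm clear. Finish while still gripping the wedge there, flat on the sill and carrying the deck by itself; do not touch the deck with the robot, and leave the other things on the table where they are.

Things in the scene. Friction and masses are not known exactly. Their poses are not given: they have to be found in the camera images.
- sill_edge (a point): Point on top of the footbridge's narrow wooden sill, 55 mm above the table, on its centre line, straight below the near end of the deck. x runs level along the sill and on under the deck, y left, z up. The bridge is fixed. The sill is 34 mm wide and runs from x = -145 mm (free end) to 0; below, it stands on plywood 8 mm thick, 70 mm wide, reaching x = -160 mm.
- sill_mid (a point): Point on top of the sill 70 mm before the deck's near end (sill_edge x = -70 mm), same axes; nothing is above it. From x = 0 to 30 mm of sill_edge a crosshead 110 mm wide, level with the sill, carries two bearing pads 8 mm tall at its sides; between them is a passage 58 mm wide for the wedge.
- deck_edge (a point): Middle of the near lower edge of the deck, a plank 108 mm wide and 16 mm thick; 8 mm above sill_edge while the deck rests on its pads. From 57 mm behind this edge on, hand rails 44 mm tall stand on both sides of the deck.
- deck (a joint): Angle of the deck about the pin at its far end, 185 mm from its near end: 0 resting on the pads, growing as the near end rises (5 mm of lift is 0.027 rad). Swings freely and falls back by its own weight (about 0.3 to 0.55 kg).
- wedge_grip (a point): Loose wooden levelling wedge, about 70 g, 28 mm wide: a block-shaped heel for gripping (36 mm long, 48 mm tall) from the foot of which a ramp 80 mm long slopes down from 24 mm to a blunt tip 4 mm thick. Flat underside. This point is the centre of the heel, 24 mm above the underside; x points along the wedge to its tip, which is 98 mm ahead, y across it, z up. Starts on the table beside the bridge.
- wedge_tip (a point): Middle of the lower edge of the wedge's thin tip, level with its underside; same axes as wedge_grip.
- offcut_mid (a point): Centre of a plain wooden offcut bar, 110 x 28 x 45 mm, long side along x, on the other side of the bridge from the wedge. Not needed.
- slice_a: Log slice, 48 mm across, 14 mm thick, lying left of the bridge; origin at the centre of its underside. Not needed.
- slice_b: Log slice, 38 mm across, 22 mm thick, lying right of the bridge; origin at the centre of its underside. Not needed.
- twig_a: Kinked twig with a side shoot, 150 mm long, 9 mm thick, on the table; origin half-way along. Not needed.
- twig_b: The same kind of twig, 120 mm long. Not needed.
- glue: White glue bottle, upright, 52 mm across, 130 mm tall; origin at the centre of its base. Not needed.
- marker: Grey marker pen with a black cap, 125 mm long, 13 mm thick, lying; origin under its middle. Not needed.

How it is judged:
By the outcome, as a careful person would: the job done as asked, in the order asked, and still so for the second after the job is handed in, while the arm keeps its last pose, push and grip.
It also fails if it takes over 45 s, if anything falls off the work surface, if the arm or the gripper's body presses on something with over 40 N, if the wrist force passes 120 N, or if a joint passes its speed limit or range.

## Robot

A 6-joint arm with a two-finger parallel gripper is mounted at the origin on the work surface. World frame = base frame: x ahead of the robot, y to its left, z up, the work surface at z = 0. Lengths are in m, angles in rad, forces in N, time in s.
With the tool pointing down it reaches from about 0.35 to 0.975 m from the base axis. Payload 4.9 kg.
Tool frame: the origin (TCP) lies midway between the tips of the shut fingers; the grasp point (between the pads) lies 19 mm behind it (manip.pinch_z is the x of the grasp point in the tool frame, in m); x points along the fingers, y is the direction in which the jaws open and shut, and the axes are right-handed (so a half turn about x gives the same grasp; the last joint's range is limited). The gripper opens to 85 mm and grips with 20 to 120 N. Pads are 22 mm wide; open, the fingers measure 114 mm over their backs; the gripper's body (76 mm by 85 mm) begins 54 mm behind the grasp point. The pads swing forward as they close: fully open they stand 13 mm farther back than shut.
Start: joints at [-1.359, 0.053, 1.613, -0, 1.476, -0.119], TCP at [0.203, -0.591, 0.231] pointing down, gripper open.
Joint ranges: [-3.01, 3.01], [-1.01, 2.22], [0.06, 2.58], [-1.02, 4.17], [0.09, 2.62], [-3.14, 3.14]. Speed limits (rad/s): [2.57, 2.57, 3.14, 3.14, 3.14, 3.14].

## Interface

Orientations are given as a unit quaternion [w, x, y, z].
In Python, from plant import sensors, cams, workorder, manip gives the robot as it stands.
- The arm moves only by the tool drive_tool, never from a script. Its argument "series" is a list of rows, each an object of numbers: "x", "y", "z": the shift along the tool's x, y, z in units of 25 mm (1.0 is 25 mm); "ax", "ay", "az": the turn, a rotation vector about the tool's x, y, z in units of 5 degrees (1.0 is 5 degrees). A call has 1 to 5 rows; each row is the pose to reach, as a shift and turn from the pose commanded when the call began, along the tool's axes at that moment; what a row does not reach only later rows make up. A row lasts 1/12 s, in which the tool goes at most 41.7 mm and 7.16 degrees, less where a joint would pass 70% of its speed; a pose out of reach is approached as far as the arm can. A call with a gripper value outside its range is refused whole. "hand" is the opening, from 0 (shut) to 1 (fully open), set as the call begins (left out, the last holds). The fingers move at their own pace and stop on an object; the grip force is fixed at half the most. Time passes only in rows, so rows that repeat a pose let the fingers close. It gives the time, the measured TCP pose, the force and the opening at its end, in the units of the state.
- sensors.state(): the state, without advancing time (a new reading comes with each control period).
- cams.grab_frame(name): name is "scene" or "side" or "wrist"; returns a dict with "img" (480x640x3 uint8, blue, green, red), "camera_matrix" (3x3 intrinsics, pixels), "k1" (the pictures are not rectified: a ray, as slopes to the right and down, at radius r is drawn at 1 + k1 r^2 times it, then the intrinsics apply), "cam_to_world" (4x4, takes a point from camera to world coordinates). Camera axes: x right, y down, z forward; pixel columns grow to the right and rows downward; lengths in m; the calibration is good to about 2 mm. A picture is of the moment at which its call begins. There is no depth.
- workorder.job_done(): hands the job in, once; it reports no verdict.
The state is a dict: "time": time; "joint_pos": joint angles; "joint_vel": joint speeds; "joint_efforts": joint torques, N m; "tool_pos": TCP position; "tool_rot": TCP orientation; "contact_force": force on the tool from outside, world axes, zero at the start; "ft_torque": the same for the moment, N m; "gripper_width": opening from 0.0 (shut) to 1.0 (fully open).
Only numpy, scipy, OpenCV 4.12 (cv2) and the standard library are available. Lean on these libraries where they do the work, as an engineer would, in place of code of your own. Each camera call takes 0.05 s, during which the arm holds its last target.

## Working session

There is one attempt and no reset: what is moved stays moved. The work goes in short steps, Python scripts to look and compute and a tool call to move; the robot and the scene stay as the last step left them, time stands still between calls to the robot, and variables do not carry over. Pictures are saved under pics/ and viewed, and the job is handed in when it is done.

Besides the shell and the picture viewer there is one more tool, called after ">>>" by a JSON object that holds its "api" and its "payload", one argument or row to a line. drive_tool: Moves the arm, as the interface text tells. Its arguments: {"type":"object","properties":{"series":{"type":"array","items":{"type":"object","properties":{"x":{"type":"number"},"y":{"type":"number"},"z":{"type":"number"},"ax":{"type":"number"},"ay":{"type":"number"},"az":{"type":"number"}}}},"hand":{"type":"number"}},"required":["series"]}

```bash
ls; mkdir -p pics; python3 - <<'E'
from plant import sensors, cams, workorder, manip
import cv2
print(sensors.state()); print(manip.pinch_z)
for n in ["scene","side","wrist"]:
    f=cams.grab_frame(n); cv2.imwrite(f"pics/{n}0.png",f["img"]); print(n,f["camera_matrix"],f["k1"],f["cam_to_world"])
E
```

```text
pics
{'time': 0.0, 'joint_pos': array([-1.35901436e+00,  5.33623209e-02,  1.61428247e+00,  2.23536464e-05,
        1.47599404e+00, -1.19024257e-01]), 'joint_vel': array([ 1.02436859e-03, -1.01855924e-03, -9.09317999e-05,  6.43456286e-04,
       -2.39687036e-04,  2.80095951e-04]), 'joint_efforts': array([ 1.03076782e-03, -3.93674040e+01, -3.70179749e+01, -8.42919394e-05,
        6.90784946e-03, -1.39085509e-05]), 'tool_pos': array([ 0.20286516, -0.59050948,  0.23006652]), 'tool_rot': array([-0.11570127, -0.69743031, -0.11714731,  0.69748167]), 'contact_force': array([-0.18121147,  0.26035017,  0.20927499]), 'ft_torque': array([-0.05349333,  0.01845873, -0.04256768]), 'gripper_width': 1.0016489388965713}
-0.0187
scene [[542.61478259   0.         320.14920708]
 [  0.         542.61478259 243.45058787]
 [  0.           0.           1.        ]] -0.06809591004874856 [[-0.53867632  0.51145284 -0.66951013  1.5167552 ]
 [ 0.84240689  0.31436576 -0.43763548  0.54061193]
 [-0.01335885 -0.79974381 -0.60019278  0.87017982]
 [ 0.          0.          0.          1.        ]]
side [[436.08685957   0.         317.94342867]
 [  0.         436.08685957 230.98629267]
 [  0.           0.           1.        ]] -0.03223681515134046 [[ 0.97935057 -0.14266133  0.14324879  0.49866323]
 [-0.20159515 -0.63575044  0.74510453 -0.71941075]
 [-0.01522712 -0.75859681 -0.65138239  0.6580017 ]
 [ 0.          0.          0.          1.        ]]
wrist [[348.4393162    0.         322.54770224]
 [  0.         348.4393162  240.30358598]
 [  0.           0.           1.        ]] -0.043775289248777875 [[ 0.32427208 -0.90411054 -0.2782656   0.27434526]
 [-0.94596332 -0.31023886 -0.09436767 -0.56580142]
 [-0.00101     0.29382985 -0.95585721  0.37305334]
 [ 0.          0.          0.          1.        ]]
```

View pics/scene0.png

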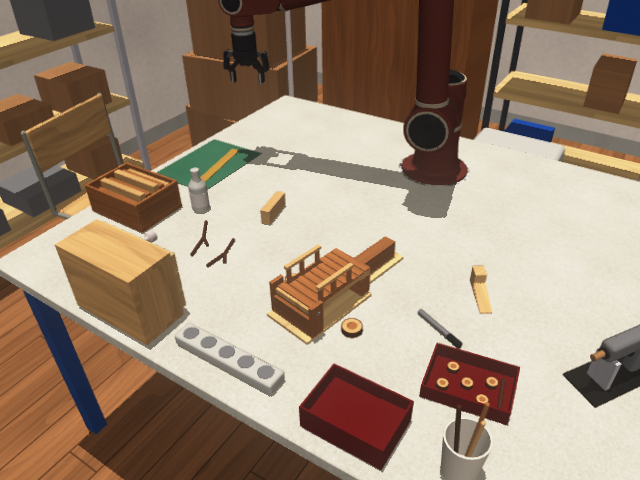

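View pics/side0.png

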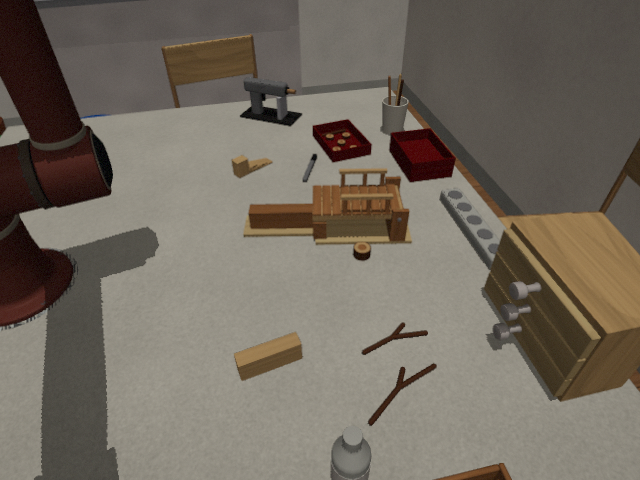

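View pics/wrist0.png

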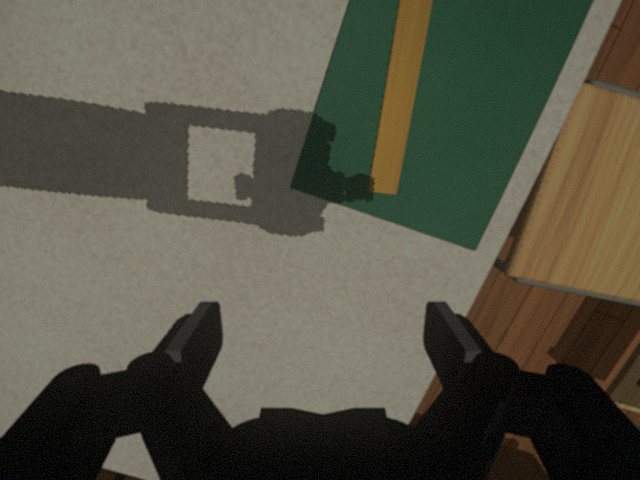

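The scene view shows the bridge around (330,285) with the sill's free end at (395,245), and the wedge at (480,285) with its heel at (479,272). In the side view the wedge is at (250,165) and the bridge is at (330,215), with the sill running left to (250,215). I'll zoom in on both.

```bash
cat > h.py <<'E'
import numpy as np, cv2
from plant import sensors, cams, manip
from scipy.spatial.transform import Rotation as R
def ray(f,px):
    K=f["camera_matrix"];k=f["k1"];T=f["cam_to_world"]
    p=cv2.undistortPoints(np.array([[px]],float),K,np.array([k,0,0,0.]),None,None,None,(3,50,1e-12))[0,0] if 0 else cv2.undistortPoints(np.array([[px]],float),K,np.array([k,0,0,0.]))[0,0]
    return T[:3,3],T[:3,:3]@np.array([p[0],p[1],1.])
def plane(f,px,z):
    o,d=ray(f,px); return o+d*(z-o[2])/d[2]
def tri(f1,p1,f2,p2):
    o1,d1=ray(f1,p1);o2,d2=ray(f2,p2)
    s=np.linalg.lstsq(np.c_[d1,-d2],o2-o1,rcond=None)[0]
    a=o1+s[0]*d1;b=o2+s[1]*d2
    return (a+b)/2,np.linalg.norm(a-b)
def proj(f,P):
    T=f["cam_to_world"];r=cv2.Rodrigues(T[:3,:3].T)[0];t=-T[:3,:3].T@T[:3,3]
    return cv2.projectPoints(np.array([P],float),r,t,f["camera_matrix"],np.array([f["k1"],0,0,0.]))[0][0,0]
def crop(f,x0,y0,w,h,s,name):
    cv2.imwrite("pics/"+name,cv2.resize(f["img"][y0:y0+h,x0:x0+w],None,fx=s,fy=s,interpolation=cv2.INTER_CUBIC))
E
python3 - <<'E'
from h import *
s=cams.grab_frame("scene");d=cams.grab_frame("side")
crop(s,260,225,150,112,5,"s1.png");crop(s,450,250,70,70,8,"s2.png")
crop(d,235,165,180,90,4,"d1.png");crop(d,220,145,60,45,10,"d2.png")
E
```

```text
(no output)
```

View pics/s1.png

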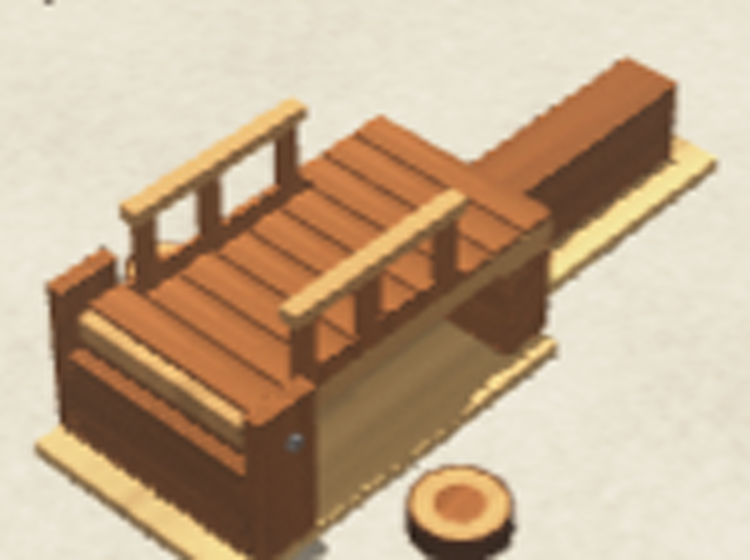

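View pics/s2.png

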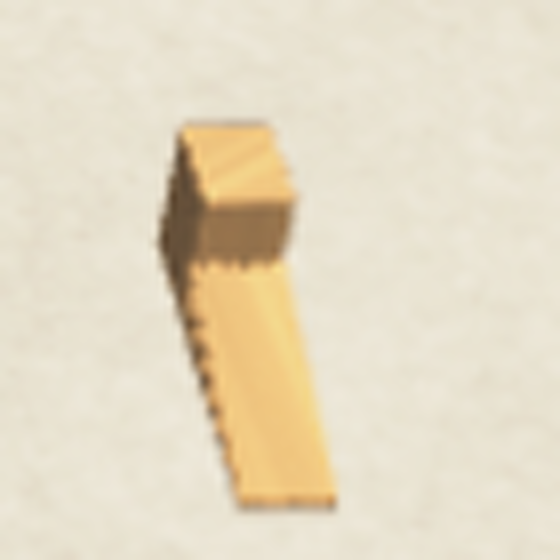

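View pics/d1.png

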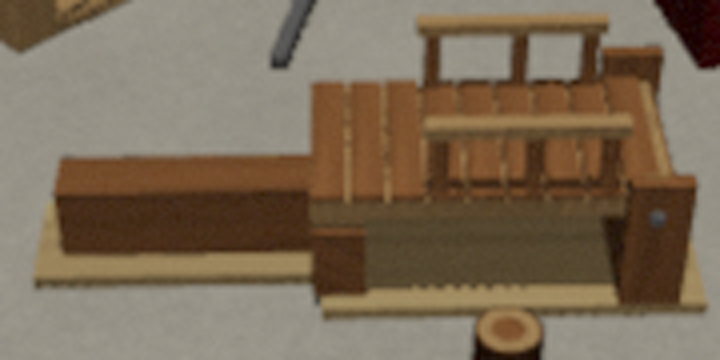

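View pics/d2.png

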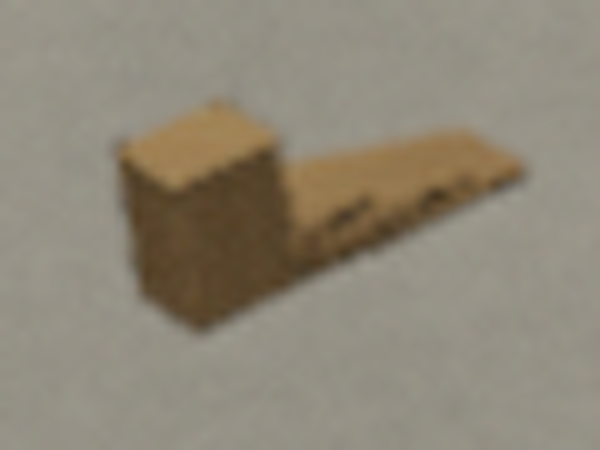

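```bash
cat > m.py <<'E'
from h import *
s=cams.grab_frame("scene");d=cams.grab_frame("side")
u=lambda x0,y0,k,p:[(p[0]+.5)/k-.5+x0,(p[1]+.5)/k-.5+y0]
S1=lambda p:u(260,225,5,p);S2=lambda p:u(450,250,8,p);D1=lambda p:u(235,165,4,p);D2=lambda p:u(220,145,10,p)
def both(n,a,b,z):
    P,e=tri(s,a,d,b); A=plane(s,a,z);B=plane(d,b,z)
    print(n,"tri",P.round(4),"gap",round(e,4),"scene",A[:2].round(4),"side",B[:2].round(4)); return (A+B)/2
print("wedge")
H=[both("h%d"%i,S2(a),D2(b),.048) for i,(a,b) in enumerate([((180,124),(120,150)),((268,122),(175,188)),((296,201),(278,137)),((207,205),(222,100))])]
c=np.mean(H,0);print("heel c",c,[np.linalg.norm(H[i]-H[i-1]).round(4) for i in range(4)])
T=[both("t%d"%i,S2(a),D2(b),.004) for i,(a,b) in enumerate([((240,500),(460,130)),((336,500),(525,170))])]
t=np.mean(T,0);v=(t-c)[:2];print("tip",t,"len",np.linalg.norm(v),"yaw",np.degrees(np.arctan2(v[1],v[0])))
print("sill")
a=both("far",S1((627,59)),D1((57,193)),.055);b=both("near",S1((675,86)),D1((62,158)),.055)
print(np.linalg.norm(a-b),(a+b)/2)
print("sill-end right deck corners (top z .079)")
e=both("r",S1((550,215)),D1((312,83)),.079);g=both("l",S1((380,117)),D1((310,201)),.079)
m=(e+g)/2;print(np.linalg.norm(e-g),m)
v=m-(a+b)/2;print("yaw",np.degrees(np.arctan2(v[1],v[0])),np.linalg.norm(v[:2]))
v=e-g;print("perp yaw",np.degrees(np.arctan2(v[1],v[0]))-90)
q=both("ply r",S1((716,160)),D1((50,200)),.008)
E
python3 m.py
```

```text
wedge
h0 tri [0.472  0.2999 0.0502] gap 0.0168 scene [0.4817 0.2977] side [0.4663 0.3164]
h1 tri [0.4736 0.3166 0.0426] gap 0.0183 scene [0.4669 0.32  ] side [0.4796 0.2937]
h2 tri [0.5033 0.3359 0.0423] gap 0.0168 scene [0.4981 0.3393] side [0.5083 0.3133]
h3 tri [0.501  0.3198 0.049 ] gap 0.0189 scene [0.5135 0.3176] side [0.4949 0.3362]
heel c [0.48866279 0.31677513 0.048     ] [np.float64(0.0361), np.float64(0.0008), np.float64(0.0357), np.float64(0.0012)]
t0 tri [0.5669 0.3618 0.0053] gap 0.0212 scene [0.5797 0.3586] side [0.5607 0.3796]
t1 tri [ 0.5715  0.3779 -0.0022] gap 0.0193 scene [0.5654 0.3821] side [0.5763 0.3536]
tip [0.57052863 0.36847381 0.004     ] len 0.09682339108822946 yaw 32.27261302839528
sill
far tri [0.4926 0.069  0.0522] gap 0.0003 scene [0.4959 0.0706] side [0.4927 0.0653]
near tri [0.4989 0.1002 0.052 ] gap 0.0018 scene [0.5038 0.1017] side [0.4983 0.0973]
0.03221604968816621 [0.49766998 0.08372605 0.055     ]
sill-end right deck corners (top z .079)
r tri [0.648  0.1083 0.0759] gap 0.0017 scene [0.6525 0.1099] side [0.6467 0.1049]
l tri [0.6254 0.0023 0.0749] gap 0.0 scene [0.6301 0.0051] side [ 0.6245 -0.0028]
0.1085210430232163 [0.63846409 0.05428345 0.079     ]
yaw -11.811376331111676 0.14383966097312229
perp yaw -11.862753871034357
ply r tri [0.4881 0.1218 0.0063] gap 0.0017 scene [0.4914 0.1225] side [0.4876 0.1206]
```

Heel and tip agree with the given sizes: tip distance 97 mm against 98, deck width 108.5 against 108, sill width 32 against 34. I averaged the two views. Next I'll plan the approach.

```bash
cat >> h.py <<'E'
def Rt(yaw):  # tool down, tool y at world yaw+90 (wedge y), yaw deg
    a=np.radians(yaw);x=np.array([0,0,-1.]);y=np.array([-np.sin(a),np.cos(a),0]);return np.c_[x,y,np.cross(x,y)]
def yawnow():
    q=sensors.state()["tool_rot"];M=R.from_quat(np.r_[q[1:],q[0]]).as_matrix();return M
def go(P,yaw):
    st=sensors.state();M=yawnow();p=st["tool_pos"]
    sh=M.T@(np.array(P)-p)/.025; rv=R.from_matrix(M.T@Rt(yaw)).as_rotvec(degrees=True)/5
    print("t",round(st["time"],2),"pos",p.round(4),"y dir",np.degrees(np.arctan2(M[1,1],M[0,1])).round(2),"tilt",M[:,0].round(4),"w",round(st["gripper_width"],3),"F",st["contact_force"].round(1))
    print("shift units",sh.round(2),"turn units",rv.round(2))
E
python3 - <<'E'
from h import *
M=yawnow();print(M.round(3))
for y in (32.3,-147.7): go([.489,.317,.25],y)
E
```

```text
[[-0.     0.325 -0.946]
 [ 0.    -0.946 -0.325]
 [-1.    -0.    -0.   ]]
t 0.35 pos [ 0.203 -0.591  0.231] y dir -71.05 tilt [-1.e-04  4.e-04 -1.e+00] w 0.998 F [ 0.  -0.1 -0.9]
shift units [ -0.74 -30.63 -22.62] turn units [3.333e+01 1.000e-02 0.000e+00]
t 0.35 pos [ 0.203 -0.591  0.231] y dir -71.05 tilt [-1.e-04  4.e-04 -1.e+00] w 0.998 F [ 0.  -0.1 -0.9]
shift units [ -0.74 -30.63 -22.62] turn units [-2.67 -0.    0.01]
```

>>> {"api": "drive_tool", "payload": {
  "series": [
    {"x":-0.2,"y":-0.96,"z":-1.22},
    {"x":-0.4,"y":-1.92,"z":-2.44},
    {"x":-0.6,"y":-2.88,"z":-3.66},
    {"x":-0.8,"y":-3.84,"z":-4.88},
    {"x":-0.8,"y":-4.8,"z":-6.1}
  ],
  "hand": 1.0
}}

```text
schema error: expected keys x, y, z, ax, ay, az
```

>>> {"api": "drive_tool", "payload": {
  "series": [
    {"y":-0.96,"z":-1.22},
    {"y":-1.92,"z":-2.44},
    {"y":-2.88,"z":-3.66},
    {"y":-3.84,"z":-4.88},
    {"y":-4.8,"z":-6.1}
  ]
}}

```text
schema error: expected keys x, y, z, ax, ay, az
```

>>> {"api": "drive_tool", "payload": {
  "series": [
    {"y":-0.96,"z":-1.22},
    {"y":-1.92,"z":-2.44},
    {"y":-2.88,"z":-3.66},
    {"y":-3.84,"z":-4.88},
    {"y":-4.8,"z":-6.1}
  ]
}}

```text
schema error: expected keys x, y, z, ax, ay, az
```

```bash
python3 -c "
from h import *
go([.489,.317,.22],-147.7);print(sensors.state()['joint_pos'])"
```

```text
t 0.35 pos [ 0.203 -0.591  0.231] y dir -71.05 tilt [-1.e-04  4.e-04 -1.e+00] w 0.998 F [ 0.  -0.1 -0.9]
shift units [  0.46 -30.63 -22.62] turn units [-2.67 -0.    0.01]
[-1.35896961e+00  5.28447463e-02  1.61322125e+00 -1.29031770e-05
  1.47598025e+00 -1.18983498e-01]
```

All six keys are needed in each row.

>>> {"api": "drive_tool", "payload": {
  "series": [
    {"x":-0.2,"y":-0.96,"z":-1.22,"ax":0,"ay":0,"az":0},
    {"x":-0.4,"y":-1.92,"z":-2.44,"ax":0,"ay":0,"az":0},
    {"x":-0.6,"y":-2.88,"z":-3.66,"ax":0,"ay":0,"az":0},
    {"x":-0.8,"y":-3.84,"z":-4.88,"ax":0,"ay":0,"az":0},
    {"x":-0.8,"y":-4.8,"z":-6.1,"ax":0,"ay":0,"az":0}
  ],
  "hand": 1.0
}}

```text
time: 0.77
tool_pos: [0.3091, -0.427, 0.2526]
tool_rot: [0.117, 0.698, 0.115, -0.697]
contact_force: [1.2, -0.0, 0.1]
gripper_width: 0.998
```

>>> {"api": "drive_tool", "payload": {
  "series": [
    {"x":0,"y":-0.96,"z":-1.22,"ax":0,"ay":0,"az":0},
    {"x":0,"y":-1.92,"z":-2.44,"ax":0,"ay":0,"az":0},
    {"x":0,"y":-2.88,"z":-3.66,"ax":0,"ay":0,"az":0},
    {"x":0,"y":-3.84,"z":-4.88,"ax":0,"ay":0,"az":0},
    {"x":0,"y":-4.8,"z":-6.1,"ax":0,"ay":0,"az":0}
  ]
}}

```text
time: 1.18
tool_pos: [0.4142, -0.2633, 0.2516]
tool_rot: [0.117, 0.698, 0.116, -0.697]
contact_force: [0.4, 0.7, 0.4]
gripper_width: 0.998
```

>>> {"api": "drive_tool", "payload": {
  "series": [
    {"x":0,"y":-0.96,"z":-1.22,"ax":0,"ay":0,"az":0},
    {"x":0,"y":-1.92,"z":-2.44,"ax":0,"ay":0,"az":0},
    {"x":0,"y":-2.88,"z":-3.66,"ax":0,"ay":0,"az":0},
    {"x":0,"y":-3.84,"z":-4.88,"ax":0,"ay":0,"az":0},
    {"x":0,"y":-4.8,"z":-6.1,"ax":0,"ay":0,"az":0}
  ]
}}

```text
time: 1.6
tool_pos: [0.5195, -0.1001, 0.2516]
tool_rot: [0.117, 0.698, 0.116, -0.697]
contact_force: [0.3, -1.3, -0.3]
gripper_width: 0.999
```

```bash
python3 -c "
from h import *
go([.489,.317,.22],-147.7);print(sensors.state()['joint_pos'])"
```

```text
t 1.6 pos [ 0.5195 -0.1001  0.2516] y dir -71.03 tilt [ 7.e-04 -3.e-04 -1.e+00] w 0.999 F [ 0.3 -1.3 -0.3]
shift units [  1.26 -16.18  -4.27] turn units [-2.67 -0.01 -0.01]
[-3.31064970e-01 -1.90749920e-01  1.81073347e+00 -3.94790480e-05
  1.52080618e+00  9.08721716e-01]
```

>>> {"api": "drive_tool", "payload": {
  "series": [
    {"x":0,"y":-1.5,"z":-0.4,"ax":0,"ay":0,"az":0},
    {"x":0,"y":-3.0,"z":-0.8,"ax":0,"ay":0,"az":0},
    {"x":0,"y":-4.5,"z":-1.2,"ax":0,"ay":0,"az":0},
    {"x":0,"y":-6.0,"z":-1.6,"ax":0,"ay":0,"az":0},
    {"x":0,"y":-7.5,"z":-2.0,"ax":0,"ay":0,"az":0}
  ]
}}

```text
time: 2.02
tool_pos: [0.5047, 0.0934, 0.2515]
tool_rot: [0.116, 0.698, 0.116, -0.697]
contact_force: [0.4, 0.6, 0.0]
gripper_width: 1.002
```

>>> {"api": "drive_tool", "payload": {
  "series": [
    {"x":0,"y":-1.5,"z":-0.4,"ax":0,"ay":0,"az":0},
    {"x":0,"y":-3.0,"z":-0.8,"ax":0,"ay":0,"az":0},
    {"x":0,"y":-4.5,"z":-1.2,"ax":0,"ay":0,"az":0},
    {"x":0,"y":-6.0,"z":-1.6,"ax":0,"ay":0,"az":0},
    {"x":0,"y":-7.5,"z":-2.0,"ax":0,"ay":0,"az":0}
  ]
}}

```text
time: 2.43
tool_pos: [0.491, 0.2871, 0.2516]
tool_rot: [0.117, 0.698, 0.117, -0.697]
contact_force: [0.6, -1.1, 0.6]
gripper_width: 1.003
```

>>> {"api": "drive_tool", "payload": {
  "series": [
    {"x":0.2,"y":-1.0,"z":-0.25,"ax":-1.0,"ay":0,"az":0},
    {"x":0.4,"y":-1.2,"z":-0.28,"ax":-2.0,"ay":0,"az":0},
    {"x":0.6,"y":-1.2,"z":-0.28,"ax":-2.67,"ay":0,"az":0},
    {"x":0.6,"y":-1.2,"z":-0.28,"ax":-2.67,"ay":0,"az":0}
  ]
}}

```text
time: 2.77
tool_pos: [0.4875, 0.3163, 0.2348]
tool_rot: [-0.198, -0.678, -0.197, 0.68]
contact_force: [-0.3, -0.8, 0.0]
gripper_width: 0.997
```

```bash
python3 -c "
from h import *
go([.489,.317,.22],-147.7);print(sensors.state()['joint_pos'])
f=cams.grab_frame('wrist');cv2.imwrite('pics/w1.png',f['img'])
s=cams.grab_frame('side');cv2.imwrite('pics/s3.png',s['img'])
print(f['cam_to_world'])"
```

```text
t 2.77 pos [0.4875 0.3163 0.2348] y dir -57.55 tilt [-0.0022 -0.0011 -1.    ] w 0.997 F [-0.3 -0.8  0. ]
shift units [ 0.59  0.01 -0.07] turn units [0.03 0.03 0.  ]
[ 4.47584872e-01 -5.13736238e-02  1.71116279e+00 -4.84777461e-05
  1.48425477e+00  1.45210979e+00]
[[ 5.36018010e-01 -8.06358952e-01 -2.49939861e-01  5.51581456e-01]
 [-8.44206200e-01 -5.11718721e-01 -1.59561407e-01  3.57425356e-01]
 [ 7.64862531e-04  2.96528568e-01 -9.55023677e-01  3.77533946e-01]
 [ 0.00000000e+00  0.00000000e+00  0.00000000e+00  1.00000000e+00]]
```

View pics/w1.png

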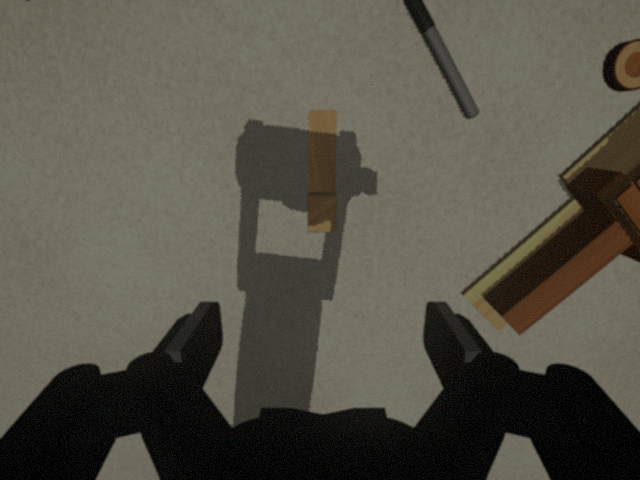

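The wrist view shows the wedge at cols 308–336, with tip row 110, heel front row 193 and heel rear row about 232. It lies parallel to the tool. I'll measure it more finely.

```bash
python3 -c "
from h import *
f={'img':cv2.imread('pics/w1.png')};f['img']=cv2.convertScaleAbs(f['img'],alpha=1.7)
crop(f,285,100,75,145,4,'w1c.png')"
```

```text
(no output)
```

View pics/w1c.png

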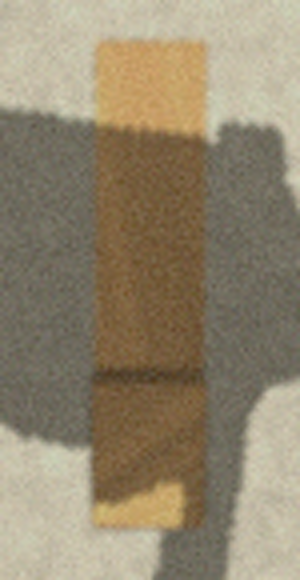

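```bash
python3 -c "
from h import *
f=cams.grab_frame('wrist')
u=lambda p:[(p[0]+.5)/4-.5+285,(p[1]+.5)/4-.5+100]
a,b,c,d=[plane(f,u(p),.048) for p in [(93,526),(206,526),(206,383),(93,383)]]
print(np.linalg.norm(a-b),np.linalg.norm(b-c));h=(a+b+c+d)/4
t=(plane(f,u((97,42)),.004)+plane(f,u((205,42)),.004))/2
v=(t-h)[:2];print(h,t,np.linalg.norm(v),np.degrees(np.arctan2(v[1],v[0])))
go([h[0],h[1],.03],-147.7)
"
```

```text
0.02785473267471433 0.035511414677703704
[0.48878493 0.31672454 0.048     ] [0.57154243 0.36833513 0.004     ] 0.0975318261299144 31.949165183825944
t 2.92 pos [0.4886 0.3156 0.2365] y dir -57.8 tilt [ 2.e-04  1.e-04 -1.e+00] w 1.0 F [-1.  -0.2  0.2]
shift units [ 8.26 -0.04 -0.03] turn units [-0.02 -0.   -0.  ]
```

>>> {"api": "drive_tool", "payload": {
  "series": [
    {"x":1.5,"y":-0.04,"z":-0.03,"ax":0,"ay":0,"az":0},
    {"x":3.0,"y":-0.04,"z":-0.03,"ax":0,"ay":0,"az":0},
    {"x":4.5,"y":-0.04,"z":-0.03,"ax":0,"ay":0,"az":0},
    {"x":6.0,"y":-0.04,"z":-0.03,"ax":0,"ay":0,"az":0},
    {"x":7.0,"y":-0.04,"z":-0.03,"ax":0,"ay":0,"az":0}
  ]
}}

```text
time: 3.33
tool_pos: [0.4872, 0.3156, 0.058]
tool_rot: [-0.196, -0.678, -0.196, 0.681]
contact_force: [-0.6, 0.2, -1.1]
gripper_width: 0.994
```

>>> {"api": "drive_tool", "payload": {
  "series": [
    {"x":0.8,"y":0,"z":0,"ax":0,"ay":0,"az":0},
    {"x":1.5,"y":0,"z":0,"ax":0,"ay":0,"az":0},
    {"x":2.0,"y":0,"z":0,"ax":0,"ay":0,"az":0},
    {"x":2.2,"y":0,"z":0,"ax":0,"ay":0,"az":0},
    {"x":2.2,"y":0,"z":0,"ax":0,"ay":0,"az":0}
  ]
}}

```text
time: 3.75
tool_pos: [0.4881, 0.3165, 0.0055]
tool_rot: [-0.196, -0.679, -0.196, 0.68]
contact_force: [0.7, 0.0, 0.4]
gripper_width: 1.001
```

```bash
python3 -c "
from h import *
go([.4888,.3167,.006],-147.9)
f=cams.grab_frame('wrist');cv2.imwrite('pics/w2.png',f['img'])
go([.4888,.3167,.006],-147.9)"
```

```text
t 3.75 pos [0.4881 0.3165 0.0055] y dir -57.76 tilt [-1.6e-03 -7.0e-04 -1.0e+00] w 1.001 F [0.7 0.  0.4]
shift units [-0.02  0.01 -0.03] turn units [0.03 0.02 0.  ]
t 3.8 pos [0.4889 0.3169 0.0067] y dir -57.74 tilt [ 2.e-04  2.e-04 -1.e+00] w 0.999 F [0.3 0.4 0.7]
shift units [0.03 0.01 0.01] turn units [ 0.03 -0.   -0.  ]
```

View pics/w2.png

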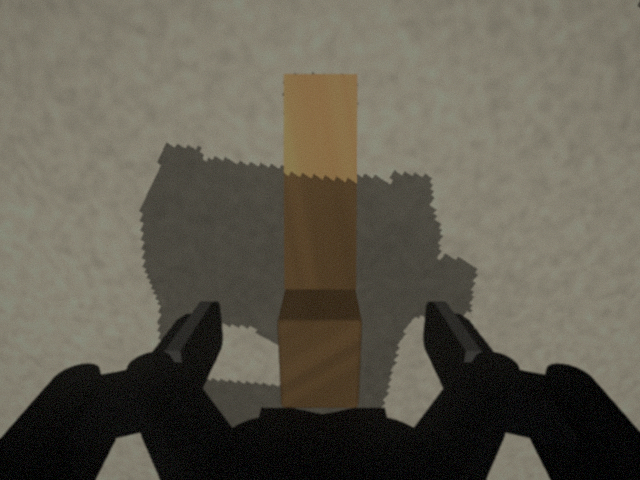

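The heel (cols 280–360, rows 320–408) is centred between the fingers at 220 and 425. Closing now.

>>> {"api": "drive_tool", "payload": {
  "series": [
    {"x":0,"y":0,"z":0,"ax":0,"ay":0,"az":0},
    {"x":0,"y":0,"z":0,"ax":0,"ay":0,"az":0},
    {"x":0,"y":0,"z":0,"ax":0,"ay":0,"az":0},
    {"x":0,"y":0,"z":0,"ax":0,"ay":0,"az":0},
    {"x":0,"y":0,"z":0,"ax":0,"ay":0,"az":0}
  ],
  "hand": 0
}}

```text
time: 4.22
tool_pos: [0.4891, 0.3174, 0.0073]
tool_rot: [0.197, 0.68, 0.197, -0.679]
contact_force: [1.9, 1.3, 1.5]
gripper_width: 0.319
```

>>> {"api": "drive_tool", "payload": {
  "series": [
    {"x":0,"y":0,"z":0,"ax":0,"ay":0,"az":0},
    {"x":0,"y":0,"z":0,"ax":0,"ay":0,"az":0},
    {"x":0,"y":0,"z":0,"ax":0,"ay":0,"az":0},
    {"x":0,"y":0,"z":0,"ax":0,"ay":0,"az":0},
    {"x":0,"y":0,"z":0,"ax":0,"ay":0,"az":0}
  ]
}}

```text
time: 4.63
tool_pos: [0.4891, 0.3174, 0.0072]
tool_rot: [0.197, 0.68, 0.197, -0.679]
contact_force: [-0.0, -0.6, 5.2]
gripper_width: 0.324
```

>>> {"api": "drive_tool", "payload": {
  "series": [
    {"x":0,"y":0,"z":0,"ax":0,"ay":0,"az":0},
    {"x":0,"y":0,"z":0,"ax":0,"ay":0,"az":0}
  ]
}}

```text
time: 4.8
tool_pos: [0.4891, 0.3174, 0.0071]
tool_rot: [0.197, 0.68, 0.197, -0.679]
contact_force: [-1.2, -0.1, 6.2]
gripper_width: 0.323
```

```bash
python3 -c "
from h import *
go([.4888,.3167,.2],-147.9)
f=cams.grab_frame('wrist');cv2.imwrite('pics/w3.png',f['img'])"
```

```text
t 4.8 pos [0.4891 0.3174 0.0071] y dir -57.7 tilt [ 1.2e-03  6.0e-04 -1.0e+00] w 0.323 F [-1.2 -0.1  6.2]
shift units [-7.71  0.02  0.02] turn units [ 0.04 -0.02 -0.  ]
```

View pics/w3.png

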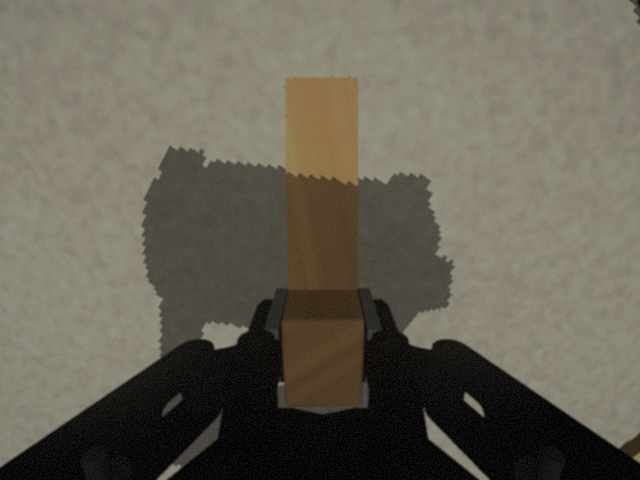

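>>> {"api": "drive_tool", "payload": {
  "series": [
    {"x":-0.3,"y":0,"z":0,"ax":0,"ay":0,"az":0},
    {"x":-1.3,"y":0,"z":0,"ax":0,"ay":0,"az":0},
    {"x":-2.7,"y":0,"z":0,"ax":0,"ay":0,"az":0},
    {"x":-4.1,"y":0,"z":0,"ax":0,"ay":0,"az":0},
    {"x":-5.4,"y":0,"z":0,"ax":0,"ay":0,"az":0}
  ]
}}

```text
time: 5.27
tool_pos: [0.4878, 0.3166, 0.1423]
tool_rot: [-0.197, -0.679, -0.197, 0.68]
contact_force: [0.5, -0.8, 0.1]
gripper_width: 0.324
```

>>> {"api": "drive_tool", "payload": {
  "series": [
    {"x":-1.0,"y":0,"z":0,"ax":0.8,"ay":0,"az":0},
    {"x":-2.0,"y":0,"z":0,"ax":2.0,"ay":0,"az":0},
    {"x":-2.3,"y":0,"z":0,"ax":3.2,"ay":0,"az":0},
    {"x":-2.3,"y":0,"z":0,"ax":4.4,"ay":0,"az":0},
    {"x":-2.3,"y":0,"z":0,"ax":5.6,"ay":0,"az":0}
  ]
}}

```text
time: 5.68
tool_pos: [0.4885, 0.317, 0.1997]
tool_rot: [0.025, 0.707, 0.025, -0.706]
contact_force: [0.7, 0.9, -0.7]
gripper_width: 0.319
```

```bash
python3 -c "
from h import *
go([.5259,.0778,.2],-191.8)"
```

```text
t 5.68 pos [0.4885 0.317  0.1997] y dir -85.99 tilt [ 9.e-04  4.e-04 -1.e+00] w 0.319 F [ 0.7  0.9 -0.7]
shift units [-0.01  9.65 -0.82] turn units [ 3.16 -0.01  0.  ]
```

>>> {"api": "drive_tool", "payload": {
  "series": [
    {"x":0,"y":1.2,"z":-0.1,"ax":0.6,"ay":0,"az":0},
    {"x":0,"y":2.6,"z":-0.22,"ax":1.3,"ay":0,"az":0},
    {"x":0,"y":4.0,"z":-0.34,"ax":2.0,"ay":0,"az":0},
    {"x":0,"y":5.4,"z":-0.46,"ax":2.7,"ay":0,"az":0},
    {"x":0,"y":6.8,"z":-0.58,"ax":3.16,"ay":0,"az":0}
  ]
}}

```text
time: 6.1
tool_pos: [0.5149, 0.1471, 0.1981]
tool_rot: [0.071, -0.703, 0.072, 0.704]
contact_force: [1.1, -0.4, -1.0]
gripper_width: 0.318
```

```bash
python3 -c "
from h import *
go([.5259,.0778,.2],-191.8)"
```

```text
t 6.1 pos [0.5149 0.1471 0.1981] y dir -101.62 tilt [-1.5e-03 -3.0e-04 -1.0e+00] w 0.318 F [ 1.1 -0.4 -1. ]
shift units [-0.08  2.63 -0.99] turn units [ 0.04  0.02 -0.01]
```

>>> {"api": "drive_tool", "payload": {
  "series": [
    {"x":0,"y":1.3,"z":-0.3,"ax":0,"ay":0,"az":0},
    {"x":0,"y":2.4,"z":-0.7,"ax":0,"ay":0,"az":0},
    {"x":0,"y":2.63,"z":-1.0,"ax":0,"ay":0,"az":0},
    {"x":0,"y":2.63,"z":-1.0,"ax":0,"ay":0,"az":0}
  ]
}}

```text
time: 6.43
tool_pos: [0.5273, 0.0774, 0.1984]
tool_rot: [0.072, -0.703, 0.072, 0.704]
contact_force: [0.3, 0.2, -0.6]
gripper_width: 0.323
```

```bash
python3 -c "
from h import *
go([.5259,.0778,.2],-191.8)
f=cams.grab_frame('wrist');cv2.imwrite('pics/w4.png',f['img'])
f=cams.grab_frame('side');crop(f,200,100,240,170,3,'d4.png')"
```

```text
t 6.43 pos [0.5273 0.0774 0.1984] y dir -101.7 tilt [-7.e-04 -1.e-04 -1.e+00] w 0.323 F [ 0.3  0.2 -0.6]
shift units [-0.07 -0.    0.06] turn units [ 0.02  0.01 -0.  ]
```

View pics/w4.png

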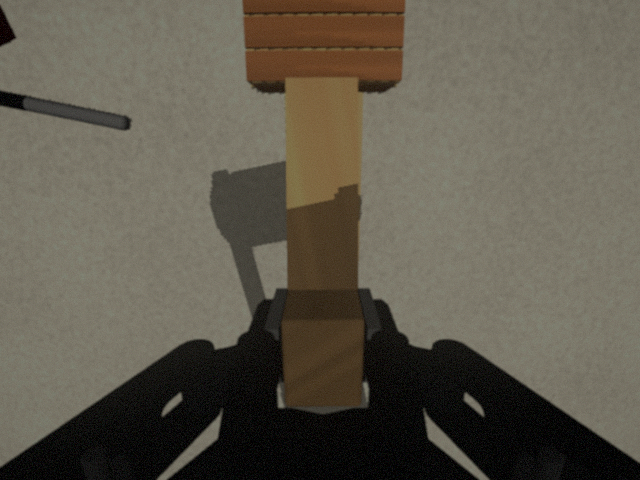

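View pics/d4.png

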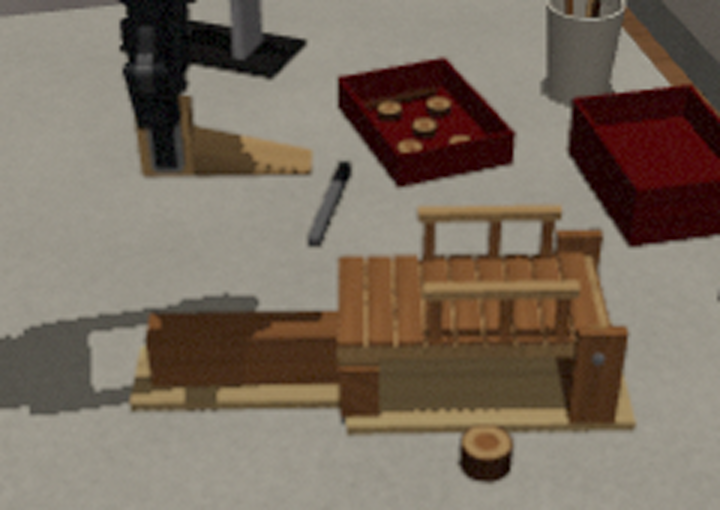

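The wedge hangs straight over the sill in the wrist view. The deck's near top corners are at about (247,81) and (402,81). I'll work out the deck position from this view.

```bash
python3 -c "
from h import *
f=cams.grab_frame('wrist')
g={'img':cv2.convertScaleAbs(f['img'],alpha=1.7)}
crop(g,235,55,180,60,4,'w4c.png')
a=plane(f,(247,81),.079);b=plane(f,(402,81),.079)
print(a,b,np.linalg.norm(a-b),(a+b)/2,np.degrees(np.arctan2(*(a-b)[1::-1]))-90)
# wedge tip: underside z = tcp-.0065, top +4
z=sensors.state()['tool_pos'][2]-.0065+.004
a=plane(f,(286,77),z);b=plane(f,(359,77),z);print(a,b,np.linalg.norm(a-b))
"
```

```text
[0.6460829  0.10965103 0.079     ] [0.62447451 0.00378663 0.079     ] 0.10804719009059872 [0.63527871 0.05671883 0.079     ] -11.536393841678901
[0.62425175 0.07470229 0.19591067] [0.61863129 0.04719779 0.19591067] 0.02807289002421862
```

View pics/w4c.png

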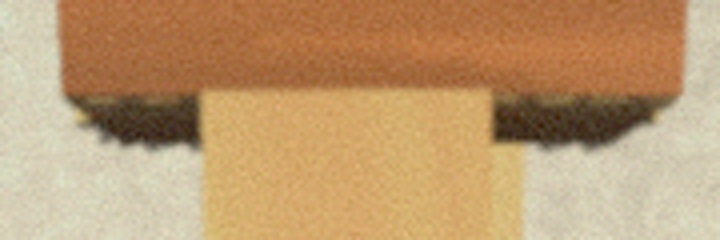

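```bash
cat > rel.py <<'E'
from h import *
def rel(f,und,deck,tip,heelF,heelR,decktop=.079):
    q=lambda ps,z:[plane(f,p,z) for p in ps]
    D=q(deck,decktop);T=q(tip,und+.004);H=q(heelF,und+.048);G=q(heelR,und+.048)
    E=(D[0]+D[1])/2;t=(T[0]+T[1])/2;h=(H[0]+H[1])/2;g=(G[0]+G[1])/2
    n=lambda a,b:round(float(np.linalg.norm(a-b))*1000,1)
    print("widths deck",n(*D),"tip",n(*T),"heelF",n(*H),"heelR",n(*G),"heel len",n(h,g),"tip-heelF",n(t[:2],h[:2]))
    y=(D[0]-D[1])[:2];y/=np.linalg.norm(y);x=np.array([y[1],-y[0]])
    print("deck mid",E.round(4),"deck yaw",np.degrees(np.arctan2(x[1],x[0])).round(2))
    for nm,p in (("tip",t),("heelF",h),("heelR",g)): print(nm,p.round(4),"in deck frame mm",((p-E)[:2]@np.c_[x,y]*1000).round(1))
    v=t-h;print("wedge yaw",np.degrees(np.arctan2(v[1],v[0])).round(2))
E
python3 -c "
from h import *
f={'img':cv2.convertScaleAbs(cv2.imread('pics/w4.png'),alpha=2)}
crop(f,270,60,110,60,6,'w4d.png');crop(f,270,280,110,135,4,'w4e.png')
from rel import *;f=cams.grab_frame('wrist');z=sensors.state()['tool_pos'][2];print(z)
rel(f,z-.0065,[(250.5,78.5),(406,78.5)],[(285.7,77),(358.2,77)],[(282,320),(363,320)],[(285,405),(360,405)])
"
```

```text
0.19848458147350315
widths deck 108.2 tip 27.9 heelF 26.6 heelR 27.0 heel len 34.7 tip-heelF 79.5
deck mid [0.6363 0.0544 0.079 ] deck yaw -11.45
tip [0.6214 0.0618 0.196 ] in deck frame mm [-16.1   4.2]
heelF [0.5435 0.0774 0.24  ] in deck frame mm [-95.6   4.1]
heelR [0.5094 0.0843 0.24  ] in deck frame mm [-130.3    4.1]
wedge yaw -11.33
```

View pics/w4d.png

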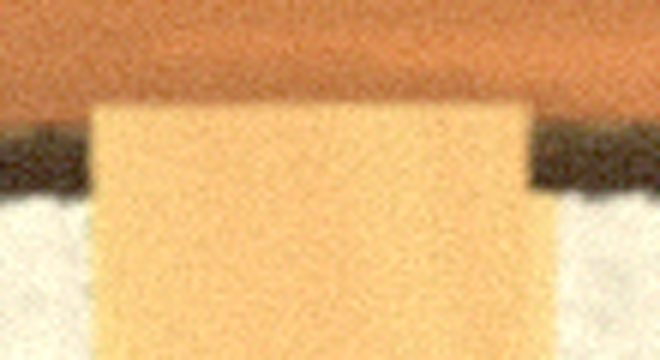

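View pics/w4e.png

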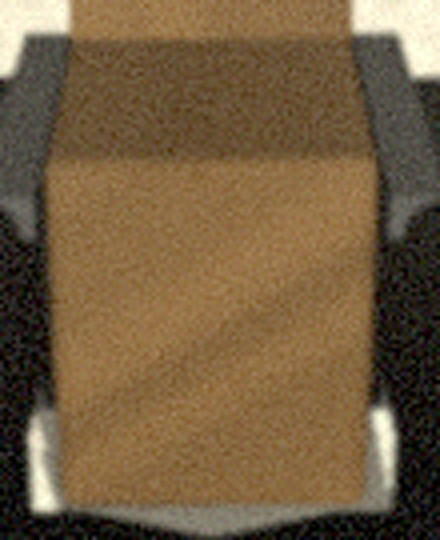

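```bash
python3 -c "
from h import *
for i in range(3):
  f=cams.grab_frame('wrist');st=sensors.state();M=yawnow();T=f['cam_to_world']
  print(st['tool_pos'].round(4),(M.T@(T[:3,3]-st['tool_pos'])).round(4),(M.T@T[:3,2]).round(4),(M.T@T[:3,0]).round(4))
"
```

```text
[0.5268 0.0805 0.1986] [-0.1427 -0.0005 -0.0754] [0.9558 0.     0.294 ] [-3.e-04  1.e+00  9.e-04]
[0.5268 0.0804 0.1986] [-0.1428 -0.0006 -0.0753] [9.558e-01 1.000e-04 2.939e-01] [-3.e-04  1.e+00  7.e-04]
[0.5269 0.0803 0.1987] [-0.1428 -0.0007 -0.0753] [9.558e-01 2.000e-04 2.939e-01] [-3.e-04  1.e+00  5.e-04]
```

The arm was still settling at the previous reading. The wrist view puts the wedge 4 mm left of the deck axis and parallel to it. I'll shift it right by about 0.16 units and descend.

>>> {"api": "drive_tool", "payload": {
  "series": [
    {"x":0.8,"y":0.16,"z":0,"ax":0,"ay":0,"az":0},
    {"x":1.8,"y":0.16,"z":0,"ax":0,"ay":0,"az":0},
    {"x":2.8,"y":0.16,"z":0,"ax":0,"ay":0,"az":0},
    {"x":3.6,"y":0.16,"z":0,"ax":0,"ay":0,"az":0},
    {"x":4.0,"y":0.16,"z":0,"ax":0,"ay":0,"az":0}
  ]
}}

```text
time: 7.2
tool_pos: [0.5242, 0.076, 0.0956]
tool_rot: [0.07, -0.702, 0.071, 0.705]
contact_force: [-0.1, -0.4, -0.6]
gripper_width: 0.318
```

>>> {"api": "drive_tool", "payload": {
  "series": [
    {"x":0.3,"y":0,"z":0,"ax":0,"ay":0,"az":0},
    {"x":0.6,"y":0,"z":0,"ax":0,"ay":0,"az":0},
    {"x":0.8,"y":0,"z":0,"ax":0,"ay":0,"az":0},
    {"x":0.8,"y":0,"z":0,"ax":0,"ay":0,"az":0},
    {"x":0.8,"y":0,"z":0,"ax":0,"ay":0,"az":0}
  ]
}}

```text
time: 7.62
tool_pos: [0.5268, 0.0753, 0.0795]
tool_rot: [-0.071, 0.704, -0.071, -0.703]
contact_force: [0.3, -0.0, -0.2]
gripper_width: 0.322
```

```bash
python3 -c "
from h import *
w=cams.grab_frame('wrist');cv2.imwrite('pics/w5.png',w['img'])
s=cams.grab_frame('scene');crop(s,300,180,140,105,5,'s5.png')
s=cams.grab_frame('side');crop(s,235,150,160,105,5,'d5.png')
go([.5259,.0778,.0615],-191.7)"
```

```text
t 7.77 pos [0.5271 0.0752 0.0798] y dir -101.5 tilt [ 0.0018 -0.     -1.    ] w 0.321 F [ 0.1 -0.  -0.8]
shift units [ 0.73 -0.09  0.07] turn units [ 0.04 -0.02  0.  ]
```

View pics/w5.png

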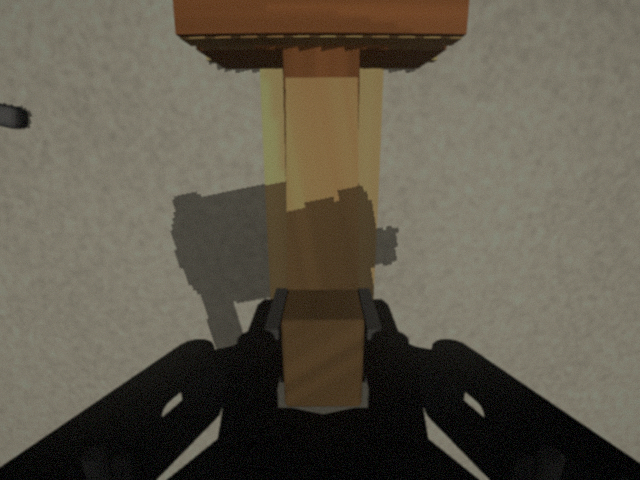

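View pics/s5.png

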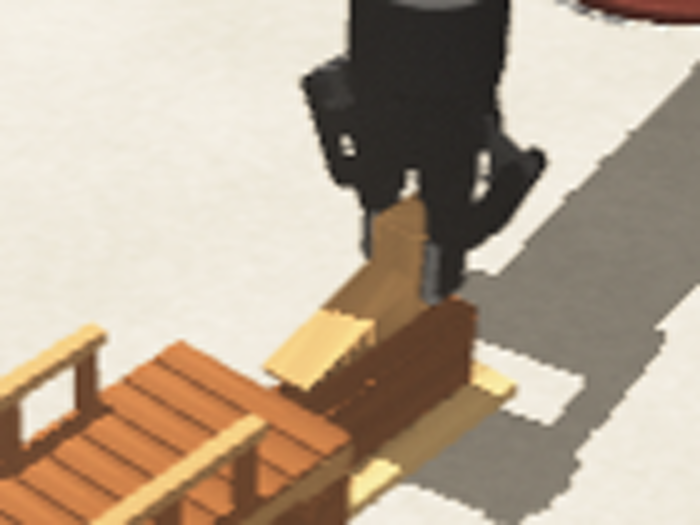

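View pics/d5.png

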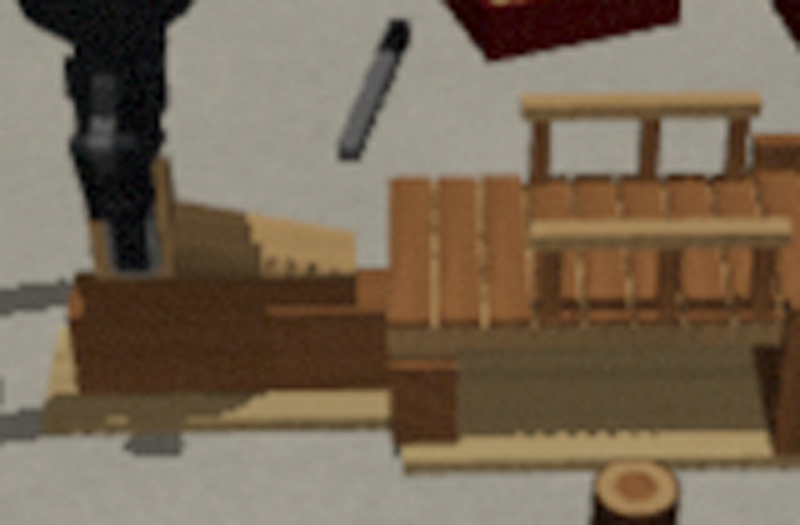

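The wedge is centred on the sill and deck: the wedge's centre is at col 322, the plywood's at 322 and the deck's at 321. Lowering gently now.

>>> {"api": "drive_tool", "payload": {
  "series": [
    {"x":0.2,"y":0,"z":0,"ax":0,"ay":0,"az":0},
    {"x":0.4,"y":0,"z":0,"ax":0,"ay":0,"az":0},
    {"x":0.6,"y":0,"z":0,"ax":0,"ay":0,"az":0},
    {"x":0.6,"y":0,"z":0,"ax":0,"ay":0,"az":0},
    {"x":0.6,"y":0,"z":0,"ax":0,"ay":0,"az":0}
  ]
}}

```text
time: 8.18
tool_pos: [0.5259, 0.0752, 0.0632]
tool_rot: [0.071, -0.703, 0.071, 0.704]
contact_force: [0.3, 0.2, -1.0]
gripper_width: 0.321
```

>>> {"api": "drive_tool", "payload": {
  "series": [
    {"x":0.03,"y":0,"z":0,"ax":0,"ay":0,"az":0},
    {"x":0.06,"y":0,"z":0,"ax":0,"ay":0,"az":0},
    {"x":0.06,"y":0,"z":0,"ax":0,"ay":0,"az":0},
    {"x":0.06,"y":0,"z":0,"ax":0,"ay":0,"az":0}
  ]
}}

```text
time: 8.52
tool_pos: [0.5263, 0.0753, 0.0623]
tool_rot: [-0.071, 0.704, -0.071, -0.704]
contact_force: [0.1, -0.5, -0.9]
gripper_width: 0.321
```

>>> {"api": "drive_tool", "payload": {
  "series": [
    {"x":0.02,"y":0,"z":0,"ax":0,"ay":0,"az":0},
    {"x":0.04,"y":0,"z":0,"ax":0,"ay":0,"az":0},
    {"x":0.04,"y":0,"z":0,"ax":0,"ay":0,"az":0},
    {"x":0.04,"y":0,"z":0,"ax":0,"ay":0,"az":0}
  ]
}}

```text
time: 8.85
tool_pos: [0.5264, 0.0753, 0.0621]
tool_rot: [0.071, -0.704, 0.071, 0.704]
contact_force: [-3.8, 0.4, 6.3]
gripper_width: 0.315
```

```bash
python3 -c "
from h import *
go([.5259,.0778,.0615],-191.7);print(sensors.state()['ft_torque'])"
```

```text
t 8.85 pos [0.5264 0.0753 0.0621] y dir -101.49 tilt [-1.e-04 -1.e-04 -1.e+00] w 0.315 F [-3.8  0.4  6.3]
shift units [ 0.02 -0.09  0.04] turn units [ 0.04  0.   -0.  ]
[-0.00861505  0.40308821  0.01021476]
```

Contact came at TCP z 0.0621, which is sill height 55 mm plus the grasp offset of 7.1 mm, with 6 N. I'll check flatness before sliding.

```bash
python3 -c "
from h import *
s=cams.grab_frame('side');crop(s,240,175,100,60,8,'d6.png')
s=cams.grab_frame('scene');crop(s,320,210,80,60,8,'s6.png')
st=sensors.state();print(st['contact_force'],st['ft_torque'],st['tool_pos'])"
```

```text
[-3.44643534 -0.05830272  5.48873982] [-0.09779123  0.46011533 -0.03533025] [0.52647071 0.07528501 0.06213632]
```

View pics/d6.png

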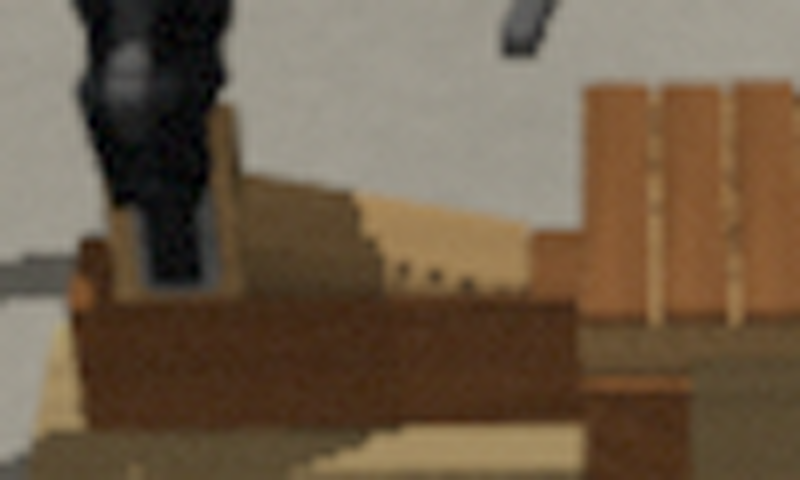

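View pics/s6.png

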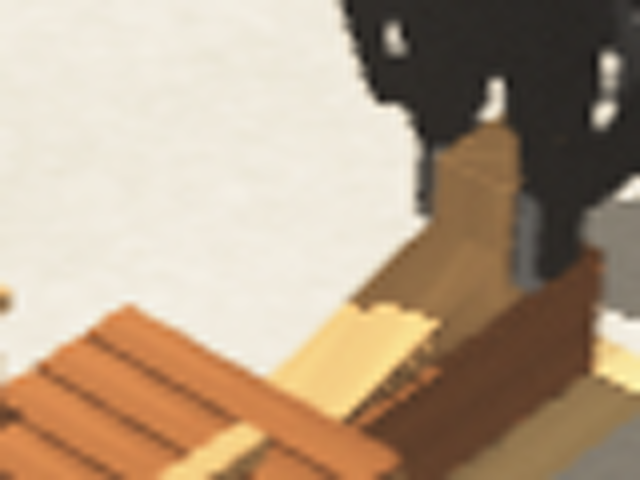

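The wedge sits flat on the sill with its tip before the deck. Sliding forward, which is tool −z.

>>> {"api": "drive_tool", "payload": {
  "series": [
    {"x":0,"y":0,"z":-0.2,"ax":0,"ay":0,"az":0},
    {"x":0,"y":0,"z":-0.4,"ax":0,"ay":0,"az":0},
    {"x":0,"y":0,"z":-0.6,"ax":0,"ay":0,"az":0},
    {"x":0,"y":0,"z":-0.8,"ax":0,"ay":0,"az":0},
    {"x":0,"y":0,"z":-0.8,"ax":0,"ay":0,"az":0}
  ]
}}

```text
time: 9.37
tool_pos: [0.5474, 0.0711, 0.0621]
tool_rot: [-0.071, 0.704, -0.071, -0.703]
contact_force: [1.1, 0.4, 4.1]
gripper_width: 0.321
```

```bash
python3 -c "
from h import *
s=cams.grab_frame('wrist');cv2.imwrite('pics/w7.png',s['img'])
go([.5768,.0666,.0615],-191.7);print(sensors.state()['ft_torque'])"
```

```text
t 9.42 pos [0.5474 0.0711 0.0622] y dir -101.5 tilt [ 3.1e-03 -2.0e-04 -1.0e+00] w 0.323 F [2.1 0.2 2.9]
shift units [ 0.03 -0.06 -1.19] turn units [ 0.04 -0.03  0.01]
[-0.1145591  -0.27857509  0.00534657]
```

View pics/w7.png

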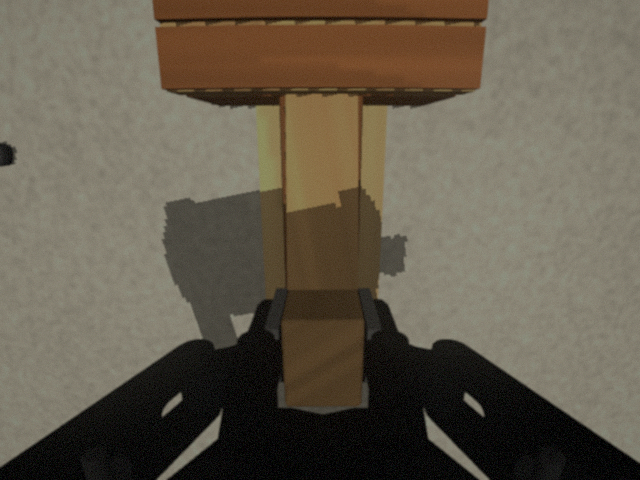

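The tip is now under the deck's middle: wedge cols 284–360, deck centre 322, sill visible evenly on both sides. Continuing in steps.

>>> {"api": "drive_tool", "payload": {
  "series": [
    {"x":0,"y":0,"z":-0.12,"ax":0,"ay":0,"az":0},
    {"x":0,"y":0,"z":-0.24,"ax":0,"ay":0,"az":0},
    {"x":0,"y":0,"z":-0.24,"ax":0,"ay":0,"az":0}
  ]
}}

```text
time: 9.67
tool_pos: [0.5522, 0.0702, 0.0621]
tool_rot: [-0.071, 0.704, -0.071, -0.703]
contact_force: [-2.2, 0.4, 6.2]
gripper_width: 0.317
```

>>> {"api": "drive_tool", "payload": {
  "series": [
    {"x":0,"y":0,"z":-0.1,"ax":0,"ay":0,"az":0},
    {"x":0,"y":0,"z":-0.2,"ax":0,"ay":0,"az":0},
    {"x":0,"y":0,"z":-0.2,"ax":0,"ay":0,"az":0}
  ]
}}

```text
time: 9.92
tool_pos: [0.5569, 0.0693, 0.0621]
tool_rot: [-0.071, 0.704, -0.071, -0.704]
contact_force: [-2.7, 1.3, 7.1]
gripper_width: 0.319
```

>>> {"api": "drive_tool", "payload": {
  "series": [
    {"x":0,"y":0,"z":-0.1,"ax":0,"ay":0,"az":0},
    {"x":0,"y":0,"z":-0.2,"ax":0,"ay":0,"az":0},
    {"x":0,"y":0,"z":-0.2,"ax":0,"ay":0,"az":0}
  ]
}}

```text
time: 10.17
tool_pos: [0.5604, 0.0687, 0.0621]
tool_rot: [0.071, -0.702, 0.071, 0.705]
contact_force: [-9.5, 2.5, 11.0]
gripper_width: 0.32
```

```bash
python3 -c "
from h import *
s=cams.grab_frame('wrist');cv2.imwrite('pics/w8.png',s['img'])
s=cams.grab_frame('side');crop(s,270,175,140,80,5,'d8.png')
go([.5768,.0666,.0615],-191.7);print(sensors.state()['ft_torque'])"
```

```text
t 10.27 pos [0.5605 0.0687 0.0621] y dir -101.48 tilt [-3.1e-03  8.0e-04 -1.0e+00] w 0.325 F [-8.7  2.4 11.1]
shift units [ 0.02 -0.05 -0.66] turn units [0.04 0.04 0.  ]
[ 0.16384595  0.87360026 -0.02401619]
```

View pics/w8.png

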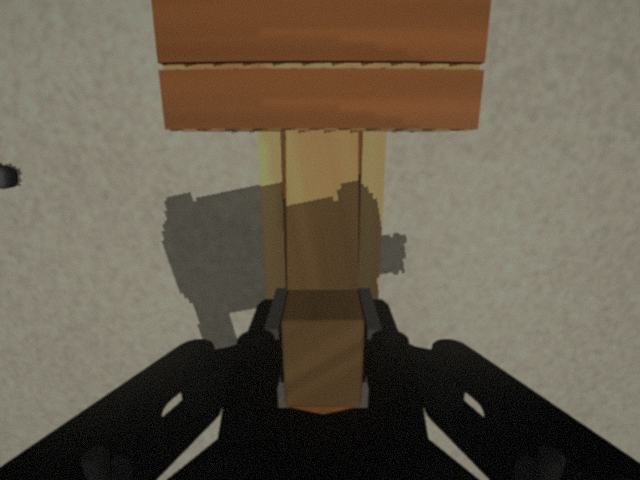

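View pics/d8.png

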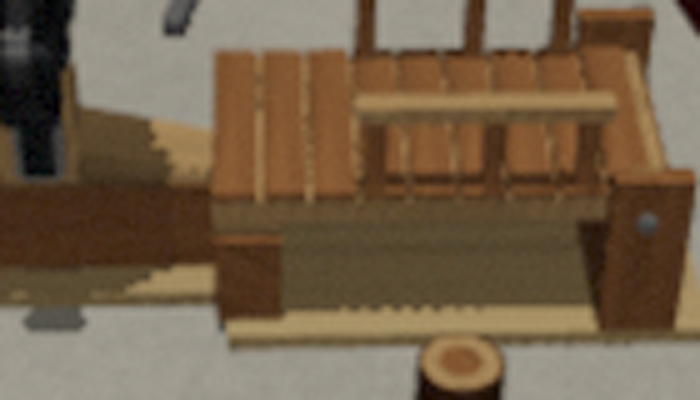

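The force rise between x 0.557 and 0.560 shows first contact with the deck, which agrees with the predicted 0.557. I'll move on and measure the lift in the wrist view through the deck's apparent width.

>>> {"api": "drive_tool", "payload": {
  "series": [
    {"x":0,"y":0,"z":-0.1,"ax":0,"ay":0,"az":0},
    {"x":0,"y":0,"z":-0.2,"ax":0,"ay":0,"az":0},
    {"x":0,"y":0,"z":-0.3,"ax":0,"ay":0,"az":0},
    {"x":0,"y":0,"z":-0.3,"ax":0,"ay":0,"az":0}
  ]
}}

```text
time: 10.6
tool_pos: [0.5678, 0.0672, 0.0621]
tool_rot: [0.071, -0.702, 0.07, 0.705]
contact_force: [-9.5, 0.8, 10.3]
gripper_width: 0.319
```

```bash
python3 -c "
from h import *
s=cams.grab_frame('wrist');cv2.imwrite('pics/w9.png',s['img'])
go([.5766,.0666,.0615],-191.7);print(sensors.state()['ft_torque'])
for n in ('w7','w8','w9'):
  f={'img':cv2.convertScaleAbs(cv2.imread('pics/%s.png'%n),alpha=1.8)}
  i=f['img'];y0={'w7':70,'w8':110,'w9':120}[n]
  a=i[y0:y0+45,145:220];b=i[y0:y0+45,425:500]
  cv2.imwrite('pics/%sc.png'%n,cv2.resize(np.hstack([a,b]),None,fx=5,fy=5,interpolation=cv2.INTER_CUBIC))
"
```

```text
t 10.65 pos [0.5678 0.0672 0.0622] y dir -101.48 tilt [-3.2e-03  9.0e-04 -1.0e+00] w 0.318 F [-9.   2.3 10.2]
shift units [ 0.03 -0.04 -0.35] turn units [0.04 0.04 0.  ]
[ 0.16542224  0.84312437 -0.02921725]
```

View pics/w7c.png

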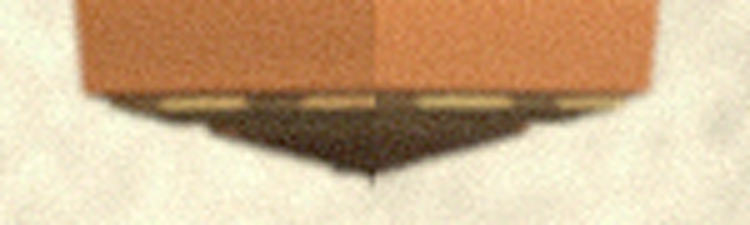

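View pics/w8c.png

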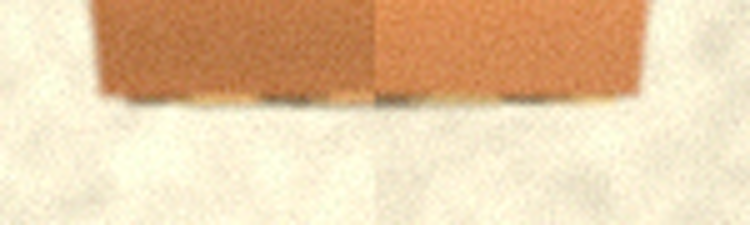

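View pics/w9c.png

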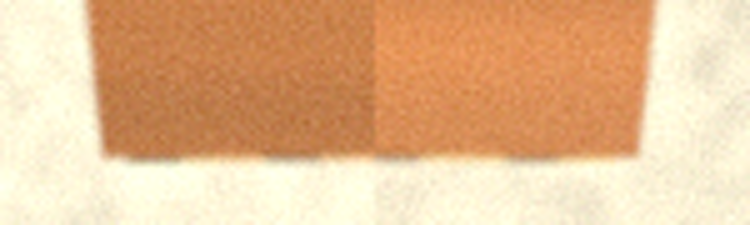

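View pics/w9.png

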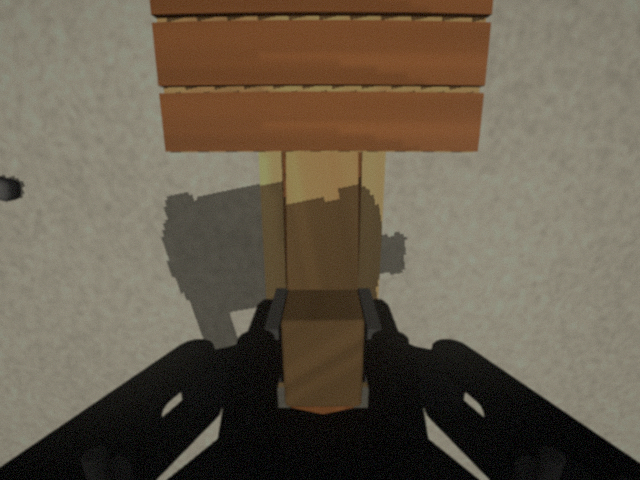

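```bash
python3 -c "
from h import *
f=cams.grab_frame('wrist');st=sensors.state();M=yawnow();T=f['cam_to_world'].copy()
C=np.eye(4);W=np.eye(4);W[:3,:3]=M;W[:3,3]=st['tool_pos'];C=np.linalg.inv(W)@T
print(st['tool_pos'],M[:,0])
def cam(p,tx,ty,ay=-101.49):
  x=np.array([tx,ty,-1.]);x/=np.linalg.norm(x);a=np.radians(ay);y=np.array([np.cos(a),np.sin(a),0]);y-=x*(x@y);y/=np.linalg.norm(y)
  W=np.eye(4);W[:3,:3]=np.c_[x,y,np.cross(x,y)];W[:3,3]=p;g=dict(f);g['cam_to_world']=W@C;return g
d=np.array([np.cos(np.radians(-11.6)),np.sin(np.radians(-11.6)),0])
def widthz(g,l,r):
  return [z for z in np.arange(.06,.1,.0001) if np.linalg.norm(plane(g,l,z)-plane(g,r,z))<.108][0]
g7=cam([.5474,.0711,.0622],.0031,-.0002);l,r=(161.8,88.4),(479.6,88.4)
E=(plane(g7,l,.079)+plane(g7,r,.079))/2;print('w7 E',E,'width z',widthz(g7,l,r))
for n,g,l,r,p in (('w8',cam([.5605,.0687,.0621],-.0031,.0008),(165.4,129),(477.6,129),[.5605,.0687]),('w9',cam([.5678,.0672,.0622],-.0032,.0009),(165.8,151),(477.6,151),[.5678,.0672])):
  o,v=ray(g,((l[0]+r[0])/2,l[1]));s=((E-o)@d)/(v@d);print(n,'z at E',(o+s*v)[2],'width z',widthz(g,l,r),'tip past edge',98-(E[:2]-p)@d[:2]*1000)
"
```

```text
[0.56778874 0.06725749 0.06213417] [-3.10712881e-03  9.35402865e-04 -9.99994735e-01]
w7 E [0.63633933 0.05423681 0.079     ] width z 0.07910000000000054
w8 z at E 0.054936284186413664 width z 0.07980000000000056 tip past edge 20.801441834026406
w9 z at E 0.08258364167971359 width z 0.08180000000000062 tip past edge 28.25395803782054
```

The lift now measures 2.7 mm from the deck's apparent width and 3.1 mm from ramp geometry. About 8.3 mm more is needed.

>>> {"api": "drive_tool", "payload": {
  "series": [
    {"x":0,"y":0,"z":-0.1,"ax":0,"ay":0,"az":0},
    {"x":0,"y":0,"z":-0.2,"ax":0,"ay":0,"az":0},
    {"x":0,"y":0,"z":-0.33,"ax":0,"ay":0,"az":0},
    {"x":0,"y":0,"z":-0.33,"ax":0,"ay":0,"az":0},
    {"x":0,"y":0,"z":-0.33,"ax":0,"ay":0,"az":0}
  ]
}}

```text
time: 11.12
tool_pos: [0.576, 0.0656, 0.0621]
tool_rot: [0.071, -0.703, 0.07, 0.705]
contact_force: [-9.2, 2.6, 10.3]
gripper_width: 0.317
```

```bash
python3 -c "
from h import *
s=cams.grab_frame('wrist');cv2.imwrite('pics/w10.png',s['img'])
i=cv2.convertScaleAbs(s['img'],alpha=1.8)[145:190]
cv2.imwrite('pics/w10c.png',cv2.resize(np.hstack([i[:,145:220],i[:,425:500]]),None,fx=5,fy=5,interpolation=cv2.INTER_CUBIC))
d=cams.grab_frame('side');crop(d,255,175,145,80,5,'d10.png')
d=cams.grab_frame('scene');crop(d,260,205,150,112,5,'s10.png')
go([.5766,.0666,.0615],-191.7);print(sensors.state()['ft_torque'])
"
```

```text
t 11.27 pos [0.576  0.0656 0.0621] y dir -101.47 tilt [-2.6e-03  9.0e-04 -1.0e+00] w 0.322 F [-8.8  1.5  9.9]
shift units [ 0.03 -0.04 -0.01] turn units [0.05 0.03 0.  ]
[0.15557378 0.76948003 0.00704606]
```

View pics/w10.png

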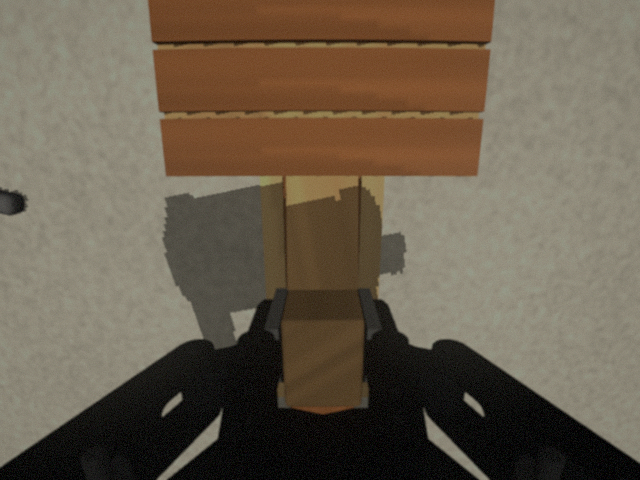

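View pics/w10c.png

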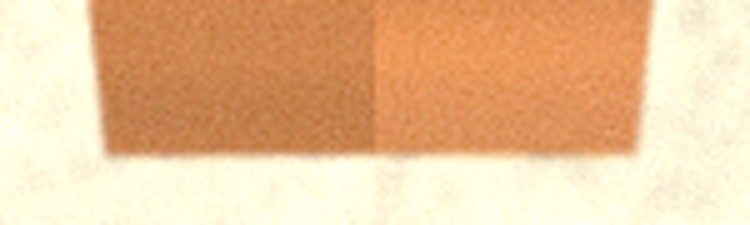

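View pics/d10.png

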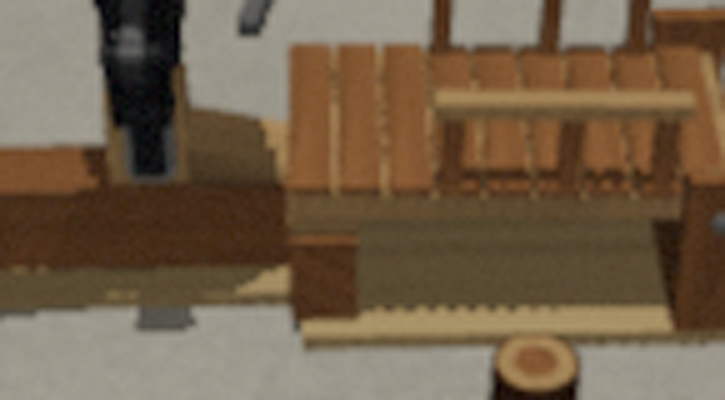

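View pics/s10.png

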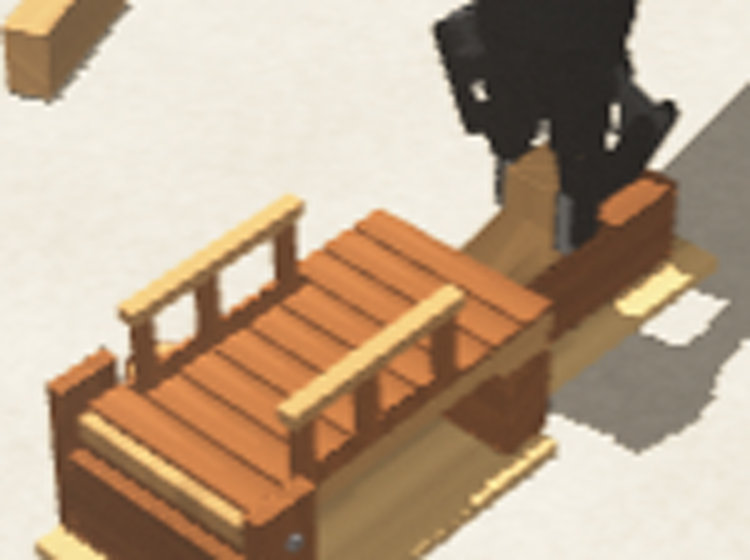

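```bash
python3 -c "
from h import *
f=cams.grab_frame('wrist');l,r=(166.2,175.6),(477.4,175.6)
z=[z for z in np.arange(.06,.1,.0001) if np.linalg.norm(plane(f,l,z)-plane(f,r,z))<.108][0]
p=sensors.state()['tool_pos'];d=np.array([np.cos(np.radians(-11.6)),np.sin(np.radians(-11.6))])
for E in ([.6363,.0542],[.6385,.0543]):
  s=98-(np.array(E)-p[:2])@d*1000;print('geom lift',4+s*.25-8)
print('width z',z,'lift',z-.0791,'E now',(plane(f,l,z)+plane(f,r,z))/2)
pts={'scene':[((550,215),5,260,225),((380,117),5,260,225)],'side':[((312,83),4,235,165),((310,201),4,235,165)]}
for n in pts:
  g=cams.grab_frame(n);a=cv2.cvtColor(cv2.imread('pics/%s0.png'%n),6);b=cv2.cvtColor(g['img'],6)
  for (x,y),k,x0,y0 in pts[n]:
    q=np.float32([[[x/k+x0,y/k+y0]]]);o,st,e=cv2.calcOpticalFlowPyrLK(a,b,q,None,winSize=(13,13),maxLevel=1)
    P=plane(g,q[0,0],.079);J=proj(g,P+[0,0,.005])-proj(g,P)
    print(n,'moved px',(o-q)[0,0],'5mm is px',J,'lift mm',5*((o-q)[0,0]@J)/(J@J),e.ravel())
"

```

```text
geom lift 5.169287325904474
geom lift 4.635547886653489
width z 0.08390000000000068 lift 0.004800000000000679 E now [0.63671823 0.05412925 0.0839    ]
scene moved px [3.7904053 2.9196167] 5mm is px [ 0.09242203 -1.69175289] lift mm -7.993105153226118 [29.814903]
scene moved px [ 0.07559204 -1.023529  ] 5mm is px [ 0.00877156 -1.65936809] lift mm 3.0852106788825346 [9.156805]
side moved px [ 0.29486084 -1.185257  ] 5mm is px [-0.04875356 -1.7850042 ] lift mm 3.2950228922146745 [4.812685]
side moved px [-1.0159607 -1.8555756] 5mm is px [-0.05500628 -1.84351639] lift mm 5.11037493052995 [5.620747]
```

The estimates agree at about 5 mm: 4.8 mm from the deck's width, 4.6–5.2 mm from ramp geometry. The point-tracking values are noisy because static background bleeds in. The wedge's place in the hand hasn't changed and forces are steady, so I'm handing in.

```bash
python3 -c "
from plant import workorder,sensors
s=sensors.state();print(s['time'],s['tool_pos'],s['contact_force'],s['gripper_width']);print(workorder.job_done())"
```

```text
11.4167 [0.57603445 0.06558257 0.06213358] [-8.06567724  3.38870322  9.83347442] 0.321731962985216
the job is handed in; nothing more can be done
None
```

I set the wedge flat on the sill in front of the deck. I then slid it under the middle of the deck's end until the deck lifted about 5 mm, and handed the job in at 11.4 s with the wedge still gripped.

**Lift:** the deck's apparent width in the wrist camera gives 4.8 mm, and ramp geometry gives 4.6–5.2 mm. My cross-check by tracking four deck corners in the scene and side views disagreed. It gave 3.1, 3.3 and 5.1 mm, plus one failed track at −8 mm. I put that down to background and gripper pixels in the tracking windows and relied on the other two measures.

**Wedge and forces:** the wedge looked flat on the sill and centred under the deck, and it had not moved in the grip. At hand-in the wrist force was steady, with about 10 N pressing down and 9 N pushing forward. I saw no contact between the robot and the deck, and the marker and offcut looked undisturbed in the last views; I did not check the other items one by one.

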